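# Free the seized head of a gas-washing bottle and hang it up to drain

## Task

The glass head of the gas-washing bottle has seized in its tapered neck: a straight pull would lift the bottle out of its holder. Twist the head about 45 degrees (either way) in the neck to break the joint free, then draw it straight up until its stem is clear of the bottle, and lower it gently, without dropping it, to hang by its collar, upright, in the empty slot of the draining rack. The bottle stays down in its holder and everything else stays where it is.

Things in the scene. Friction and masses are not known exactly. Their poses are not given: they have to be found in the camera images.
- wash_head: pale glass head, 100 g, seated in the square amber bottle. Origin: on its axis, at the underside of its round collar (46 mm wide, z 0 to 5 mm), which rests on the bottle's rim; z up. Above: flat-sided grip, z 5 to 43 mm, 36 mm along x, 22 mm thick along y. Hose barbs 10 mm thick run out along +x to 58 mm (z 31) and -x to -52 mm (z 19). Below: ground cone 34 mm long, 30 to 22 mm wide, then the stem.
- head_grip (a point): where to take the head: middle of its flat-sided grip, 29 mm above the head's origin on its axis (axes as the head's). Grip 22 mm thick along y, so close the fingers along y from above; the collar's top lies 24 mm below this point. Turning the seized head takes 0.1 to 0.2 N m either way. Turned 25 degrees or more, the joint is free and only the head's weight is left; turned back, it seizes again.
- head_tip (a point): lower end of the head's glass stem (8 mm, with a 14 mm wide sinter at its tip), on its axis 108 mm below the head's origin; inside the bottle at the start. It must be drawn up past the bottle's rim before the head is moved sideways.
- wash_bottle_amber: square amber glass bottle, 60x60 mm, body 88 mm tall, round neck, rim at z = 125 mm, bore 32 mm; 0.3 to 0.45 kg. Origin: centre of underside; z up, x and y square to its sides; its x and the head's agree within 5 degrees at first. Loose in the holder's front well (1 mm play), which stops it turning, not lifting: the seized joint holds 7 to 12 N of straight pull, more than the bottle's weight.
- holder: white plastic block fixed to the worktop at some yaw, 148 mm along its x, 80 mm along y, 44 mm high; origin at the centre of its underside, x pointing away from the robot. Two square wells 62 mm wide, floors at z = 8 mm, at x = -36 mm (square amber bottle) and x = +36 mm (brown reagent bottle). Stands left or right of the rack.
- rack: draining rack fixed at some yaw: steel drip tray 124x216x12 mm, two posts, grey plate 6 mm thick, top at z = 128 mm, from x = -33 to 58 and y = -100 to 100 mm. Origin at the bottom midway between the slots; x points away from the robot. Slots 34 mm wide, open to the front (-x), ending at x = 18 mm: y = 55 mm empty, y = -55 mm holds a fixed spare head of the same kind, top 43 mm over the plate.
- rack_seat (a point): seat of the empty slot, on the top face of the rack's plate (rack x = 0, y = 55 mm, z = 128 mm; axes as the rack's): the origin of the hung head belongs here. The cone's top has 2 mm play to either side in the slot. The head can be let down from above or slid in from the front and lowered; any yaw will do.
- bottle_brown: brown round screw-capped reagent bottle, 52 mm across, 106 mm tall, standing loose in the rear well of the holder, behind the square bottle; origin at the centre of its underside. Bystander.
- stopwatch: round black digital stopwatch, 61x54x16 mm, loose near the front edge; origin at the centre of its underside. Bystander.

How it is judged:
By the outcome, as a careful person would: the job done as asked, in the order asked, and still so for the second after the job is handed in, with the robot touching nothing.
It also fails if it takes over 48 s, if anything falls off the work surface, if the arm or the gripper's body presses on something with over 40 N, if the wrist force passes 120 N, or if a joint passes its speed limit or range.

## Robot

A 6-joint arm with a two-finger parallel gripper is mounted at the origin on a cart in front of the work surface, level with it; the furniture and walls round the work are solid. World frame = base frame: x ahead of the robot, y to its left, z up, the work surface at z = 0. Lengths are in m, angles in rad, forces in N, time in s.
With the tool pointing down it reaches from about 0.325 to 0.75 m from the base axis. Payload 7.6 kg.
Tool frame: the origin (TCP) lies midway between the tips of the shut fingers; the grasp point (between the pads) lies 19 mm behind it; z points along the fingers, y is the direction in which the jaws open and shut (so a half turn about z gives the same grasp; the last joint's range is limited). The gripper opens to 85 mm and grips with 20 to 120 N. Pads are 22 mm wide; open, the fingers measure 114 mm over their backs; the gripper's body (76 mm by 85 mm) begins 54 mm behind the grasp point. The pads swing forward as they close: fully open they stand 13 mm farther back than shut.
Start: joints at [1.176, 0.052, 1.401, -0, 1.689, -0.07], TCP at [0.168, 0.498, 0.231] pointing down, gripper open.
Joint ranges: [-2.9, 2.9], [-0.91, 2.17], [0.12, 2.37], [-1.06, 4.2], [0.26, 2.73], [-2.93, 2.93]. Speed limits (rad/s): [2.57, 2.57, 3.01, 3.14, 3.14, 3.14].

## Interface

Orientations are given as a rotation vector (axis times angle).
In Python, from station import bot gives the robot as it stands.
- The arm moves only by the shell command python3 -m pendant 'ROWS' [FORCE]. ROWS is JSON, a list of rows, each an object of numbers: "hand": the opening, from 0 (shut) to 1 (fully open); "dx", "dy", "dz": the shift along the tool's x, y, z in m; "ax", "ay", "az": the turn, a rotation vector about the tool's x, y, z in degrees. A call has 1 to 20 rows; each row shifts and turns the commanded pose from where the row before left it, along the tool's axes as they then stand; what a row does not reach is not made up. A row lasts 1/8 s, in which the tool goes at most 62.5 mm and 10.7 degrees, less where a joint would pass 70% of its speed; a pose out of reach is approached as far as the arm can. A call with a gripper value outside its range is refused whole. The fingers move at their own pace and stop on an object; FORCE is the grip in N (left out, the last holds). Time passes only in rows, so rows that do not move let the fingers close. It gives the time, the measured TCP pose, the force and the opening at its end, in the units of the state.
- bot.sense(): the state, without advancing time (a new reading comes with each control period).
- bot.camera(name): name is "side" or "top"; returns a dict with "image" (400x640x3 uint8, blue, green, red), "fx", "fy", "cx", "cy" (pixels), "origin" and "rotation" of the camera in the world. Camera axes: x right, y down, z forward; pixel columns grow to the right and rows downward; lengths in m; the calibration is good to about 2 mm. A picture is of the moment at which its call begins. There is no depth.
- bot.hand_in(): hands the job in, once; it reports no verdict.
The state is a dict: "clock": time; "joint_positions": joint angles; "dq": joint speeds; "joint_efforts": joint torques, N m; "tcp_pos": TCP position; "tcp_rot": TCP orientation; "ft_force": force on the tool from outside, world axes, zero at the start; "wrist_torque": the same for the moment, N m; "opening": finger opening in m.
Only numpy, scipy, OpenCV 4.12 (cv2) and the standard library are available. Lean on these libraries where they do the work, as an engineer would, in place of code of your own. Each camera call takes 0.05 s, during which the arm holds its last target.

## Working session

There is one attempt and no reset: what is moved stays moved. The work goes in short steps, Python scripts to look and compute and a shell command to move; the robot and the scene stay as the last step left them, time stands still between calls to the robot, and variables do not carry over. Pictures are saved under pics/ and viewed, and the job is handed in when it is done.

```bash
ls; mkdir -p pics; python3 - <<'E'
from station import bot
import cv2
s=bot.sense(); print({k:(v if not hasattr(v,'round') else v) for k,v in s.items()})
for n in("side","top"):
    c=bot.camera(n); cv2.imwrite(f"pics/{n}0.png",c["image"]); print(n,c["fx"],c["fy"],c["cx"],c["cy"],c["origin"],c["rotation"])
E
```

```text
pics
{'clock': 0.0, 'joint_positions': array([ 1.17571630e+00,  5.28570574e-02,  1.40175500e+00,  2.04168141e-05,
        1.68855176e+00, -7.02676963e-02]), 'dq': array([ 0.00035101,  0.001941  , -0.00029797,  0.00178122,  0.0003417 ,
       -0.00099232]), 'joint_efforts': array([-1.55511305e-03, -3.81698835e+01, -3.60170460e+01, -1.45933436e-04,
        6.47281995e-03,  6.69418611e-06]), 'tcp_pos': array([0.16738639, 0.49728895, 0.23044651]), 'tcp_rot': array([-5.07908490e-01, -3.09987541e+00,  2.39382950e-03]), 'ft_force': array([-0.47375265,  0.19142902, -0.50416628]), 'wrist_torque': array([-0.02598885,  0.02564783,  0.008861  ]), 'opening': 0.08521169129989566}
side 414.89606492303545 414.89606492303545 315.1361419765816 197.52298732182345 [0.41424326 0.76461169 0.68389235] [-0.18913054  2.73408185 -1.41316911]
top 388.2139966782975 388.2139966782975 323.33985064613216 203.82319500048098 [0.44011117 0.01086536 0.9573696 ] [-2.17738774  2.17977732 -0.06428036]
```

View pics/side0.png

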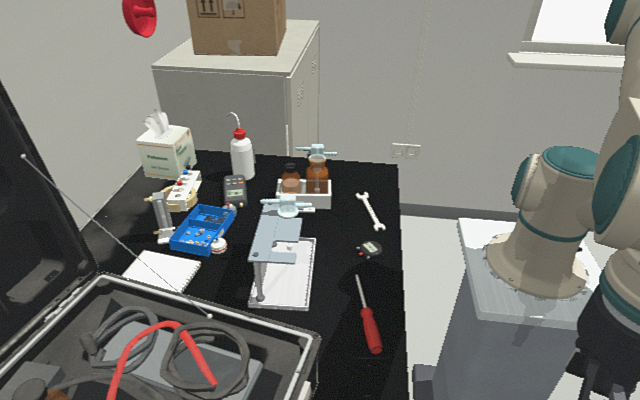

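View pics/top0.png

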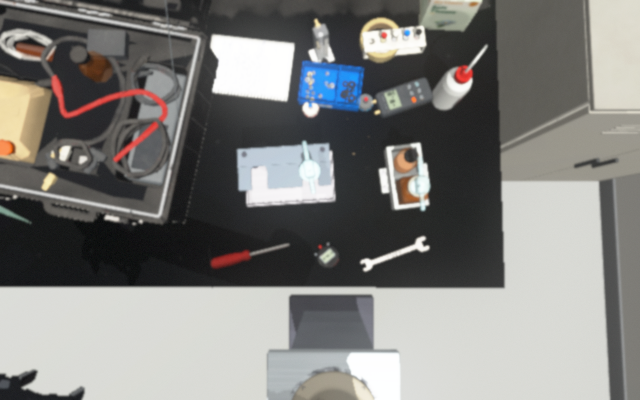

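The side view shows the holder with the amber bottle and head near (315,175), and the rack near (285,240) with its empty slot on the left (+y) side. In the top view the head is near (422,186), the spare near (309,171) and the stopwatch at (327,256). I'll zoom in.

```bash
cat > h.py <<'E'
import numpy as np,cv2
from scipy.spatial.transform import Rotation as R
def rot(c):
    r=np.array(c["rotation"],float); return r if r.shape==(3,3) else R.from_rotvec(r).as_matrix()
def ray(c,u,v):
    d=rot(c)@np.array([(u-c["cx"])/c["fx"],(v-c["cy"])/c["fy"],1.]); return np.array(c["origin"]),d
def onz(c,u,v,z):
    o,d=ray(c,u,v); return o+d*(z-o[2])/d[2]
def proj(c,p):
    q=rot(c).T@(np.array(p)-c["origin"]); return np.array([c["fx"]*q[0]/q[2]+c["cx"],c["fy"]*q[1]/q[2]+c["cy"]])
def tri(c1,p1,c2,p2):
    o1,d1=ray(c1,*p1);o2,d2=ray(c2,*p2); d1/=np.linalg.norm(d1);d2/=np.linalg.norm(d2)
    t=np.linalg.lstsq(np.c_[d1,-d2],o2-o1,rcond=None)[0]; a=o1+t[0]*d1;b=o2+t[1]*d2
    return (a+b)/2,np.linalg.norm(a-b)
def crop(img,x0,y0,w,h,s,fn):
    o=cv2.resize(img[y0:y0+h,x0:x0+w],None,fx=s,fy=s,interpolation=cv2.INTER_CUBIC)
    for k in range(0,w,10): cv2.putText(o,str(x0+k),(k*s,8),0,.3,(0,0,255),1); cv2.line(o,(k*s,10),(k*s,14),(0,0,255),1)
    for k in range(0,h,10): cv2.putText(o,str(y0+k),(0,k*s+4),0,.3,(0,0,255),1)
    cv2.imwrite(fn,o)
E
python3 - <<'E'
import cv2;from h import *
t=cv2.imread("pics/top0.png");s=cv2.imread("pics/side0.png")
crop(t,375,135,65,80,7,"pics/t_h.png");crop(t,230,135,110,75,7,"pics/t_r.png")
crop(s,245,135,100,80,7,"pics/s_h.png");crop(s,240,185,85,85,7,"pics/s_r.png")
E
```

```text
(no output)
```

View pics/t_h.png

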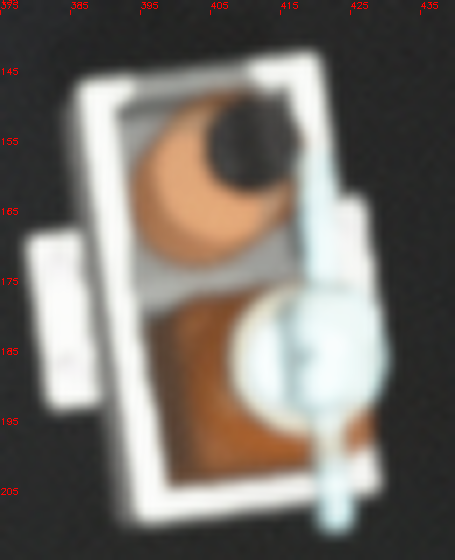

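View pics/t_r.png

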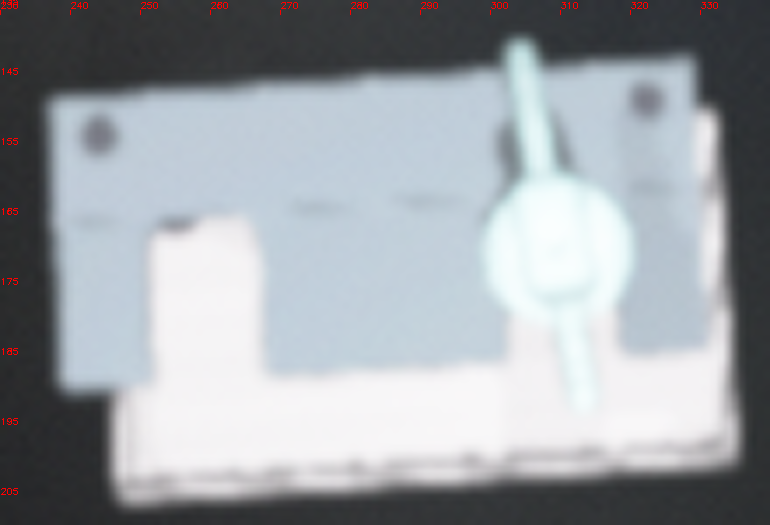

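View pics/s_h.png

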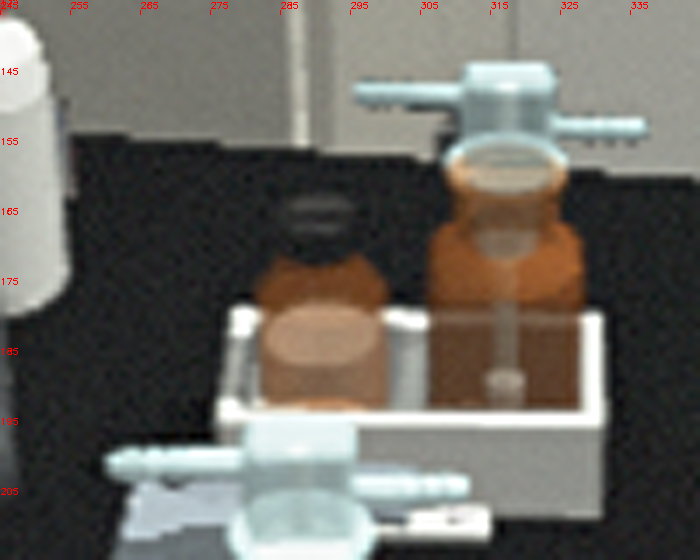

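View pics/s_r.png

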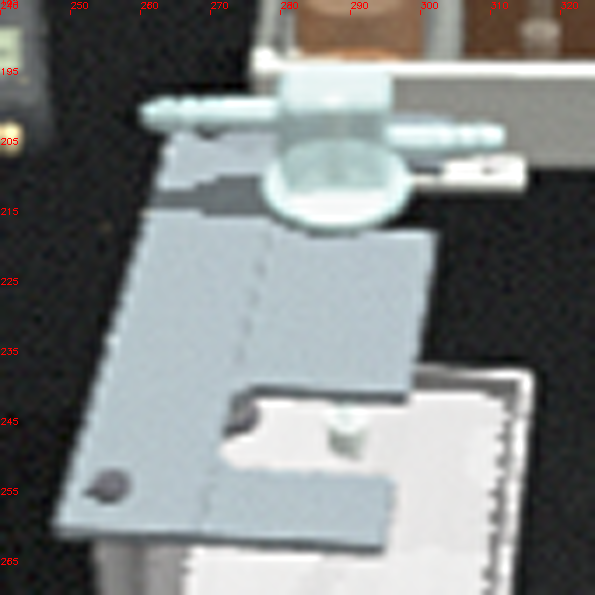

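The close-ups show the head's collar around top pixel (419,186), with barb tips at about (420,155) and (422,211). The empty slot in the plate spans about (251–267, 165–188). Next I'll fit these with masks.

```bash
python3 - <<'E'
import cv2;from h import *
from station import bot
T=bot.camera("top");S=bot.camera("side")
np.set_printoptions(precision=4,suppress=True)
def glass(img):
    b,g,r=[img[:,:,i].astype(int) for i in range(3)]
    return (((b-r)>12)&((g-r)>8)&(b>110)).astype(np.uint8)
mt=glass(T["image"]);ms=glass(S["image"])
def big(m,x0,y0,x1,y1):
    k=np.zeros_like(m);k[y0:y1,x0:x1]=m[y0:y1,x0:x1];return k
v=np.hstack([cv2.resize(mt[135:215,375:440]*255,None,fx=5,fy=5,interpolation=0),cv2.resize(ms[135:215,245:345]*255,None,fx=5,fy=5,interpolation=0)])
cv2.imwrite("pics/mask.png",v)
# barbs in top: rows profile
for r in list(range(150,216)):
    xs=np.nonzero(mt[r,400:440])[0]
    if len(xs): print(r,xs.min()+400,xs.max()+400,end=' | ')
print()
for c in range(290,342):
    ys=np.nonzero(ms[135:172,c])[0]
    if len(ys): print(c,ys.min()+135,ys.max()+135,end=' | ')
E
```

```text
157 421 421 | 158 421 421 | 159 420 422 | 160 420 421 | 161 419 421 | 162 419 421 | 163 419 421 | 164 418 420 | 165 418 420 | 166 418 420 | 167 418 420 | 168 418 419 | 169 418 420 | 170 418 420 | 171 418 420 | 172 418 420 | 173 419 420 | 174 419 420 | 175 420 420 | 176 419 420 | 179 417 417 | 180 416 419 | 181 414 419 | 182 414 419 | 183 414 429 | 184 414 429 | 185 414 429 | 186 414 430 | 187 415 429 | 188 415 429 | 189 415 429 | 190 415 429 | 191 415 427 | 192 415 422 | 193 418 421 | 194 420 420 | 202 421 421 | 203 420 422 | 204 421 421 | 205 420 424 | 206 420 425 | 207 420 425 | 208 420 425 | 209 420 425 | 210 421 424 | 
296 147 149 | 297 146 149 | 298 147 149 | 299 147 149 | 300 147 149 | 301 147 149 | 302 147 149 | 303 147 149 | 304 147 149 | 305 147 149 | 306 147 149 | 307 147 149 | 308 147 157 | 309 147 156 | 310 147 156 | 311 145 156 | 312 144 155 | 313 144 155 | 314 144 155 | 315 144 154 | 316 144 154 | 317 144 154 | 318 144 154 | 319 144 154 | 320 144 155 | 321 144 155 | 322 144 155 | 323 144 156 | 324 146 156 | 325 151 157 | 326 152 153 | 327 152 154 | 328 152 154 | 329 152 154 | 330 152 154 | 331 152 154 | 332 152 154 | 333 152 154 | 334 152 154 | 335 152 154 | 336 152 154 | 337 153 153 |
```

View pics/mask.png

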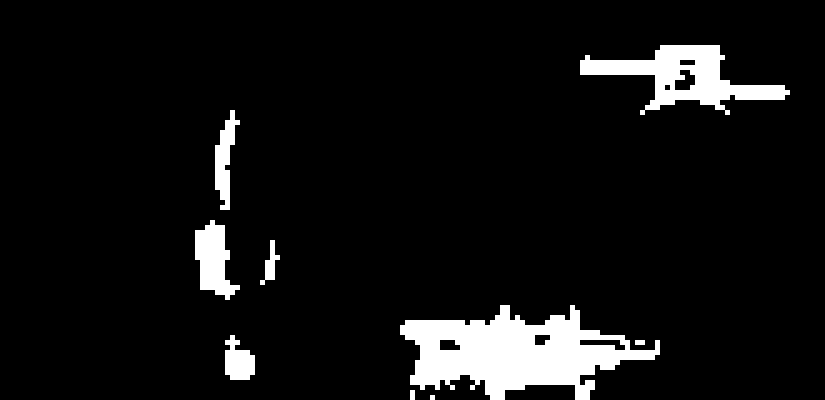

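```bash
python3 - <<'E'
import cv2;from h import *
from station import bot
T=bot.camera("top");S=bot.camera("side")
np.set_printoptions(precision=4,suppress=True)
print("collar top",onz(T,418.9,185.9,.138),"tri",tri(T,(418.9,185.9),S,(317,157.7)))
a=tri(T,(420.2,155.6),S,(295.5,148));b=tri(T,(422.4,211),S,(337.3,153));print("tips",a,b)
pa,pb=onz(T,420.2,155.6,.164),onz(T,422.4,211,.152);d=pa-pb;print(pa,pb,np.hypot(d[0],d[1]),np.degrees(np.arctan2(d[1],d[0])), pb+d*52/110)
d=a[0]-b[0];print(np.linalg.norm(d),np.degrees(np.arctan2(d[1],d[0])),b[0]+d*52/110)
sa,sb=onz(S,295.5,148,.164),onz(S,337.3,153,.152);d=sa-sb;print("side",sa,sb,d)
# holder outer top rim corners z .044 top view crop coords
for p in [(83,85),(320,55),(380,490),(133,522)]:
    u=(p[0]/7+375-.43,p[1]/7+135-.43);print("hold",onz(T,*u,.044)[:2])
print('rack')
f=lambda p:(p[0]/7+230-.43,p[1]/7+135-.43)
for n,p in dict(bl=(48,98),br=(694,56),fl=(62,394),fr=(706,348),sl_f=(152,386),sl_b=(150,232),sr_f=(264,376),sr_b=(255,222)).items(): print(n,onz(T,*f(p),.128)[:2])
print("spare collar",onz(T,*f((559,248)),.133)[:2])
g=lambda p:(p[0]/7+240-.43,p[1]/7+185-.43)
for n,p in dict(fr=(437,232),slot_r_f=(408,397),sl_f=(392,478),fl=(383,548),bl=(55,530)).items(): print("S",n,onz(S,*g(p),.128)[:2])
E
```

```text
collar top [ 0.5368 -0.1809  0.138 ] tri (array([ 0.5364, -0.1813,  0.1362]), np.float64(0.0011990564424324654))
tips (array([ 0.5947, -0.1792,  0.1621]), np.float64(0.004486582993451422)) (array([ 0.4829, -0.1835,  0.1534]), np.float64(9.010046876973041e-05))
[ 0.5966 -0.1786  0.164 ] [ 0.4829 -0.1839  0.152 ] 0.11380305941570669 2.649466234102159 [ 0.5366 -0.1814  0.1577]
0.11222804481912803 2.242170419980236 [ 0.5357 -0.1815  0.1575]
side [ 0.5917 -0.1753  0.164 ] [ 0.4831 -0.186   0.152 ] [0.1086 0.0107 0.012 ]
hold [ 0.6419 -0.1276]
hold [ 0.6519 -0.2081]
hold [ 0.5037 -0.2254]
hold [ 0.4931 -0.1425]
rack
bl [0.6204 0.2101]
br [0.6329 0.0098]
fl [0.5281 0.2044]
fr [0.5419 0.0063]
sl_f [0.5305 0.1767]
sl_b [0.5783 0.1779]
sr_f [0.5336 0.1422]
sr_b [0.5814 0.1454]
spare collar [0.5722 0.0513]
S fr [0.5356 0.0668]
S slot_r_f [0.5315 0.1438]
S sl_f [0.5302 0.1779]
S fl [0.5278 0.2054]
S bl [0.6175 0.2111]
```

```bash
cat >> h.py <<'E'
def plan(s,xyz,yaw):
    "total shift in current tool axes, and az about tool z (deg) to bring tool y to given yaw (mod 180)"
    M=R.from_rotvec(s["tcp_rot"]).as_matrix(); d=np.array(xyz)-s["tcp_pos"]
    y=M[:,1]; cur=np.degrees(np.arctan2(y[1],y[0])); dy=(yaw-cur+90)%180-90
    print("pos",np.round(s["tcp_pos"],4),"tool shift mm",np.round(M.T@d*1000,1),"ycur",round(cur,2),"az",round(-dy,2),"tilt z",np.round(M[:,2],4),"j",np.round(s["joint_positions"],3),"F",np.round(s["ft_force"],1),"T",np.round(s["wrist_torque"],3),"open",round(s["opening"]*1000,1),"t",round(s["clock"],2))
E
python3 -c "
from h import *;from station import bot
plan(bot.sense(),(.5366,-.181,.23),92.8)"
```

```text
pos [0.1675 0.4975 0.2311] tool shift mm [-566.3 -525.2    1.3] ycur 71.39 az -21.41 tilt z [-2.e-04 -4.e-04 -1.e+00] j [ 1.176  0.052  1.401  0.     1.689 -0.07 ] F [-0.4  0.5  0.1] T [-0.058  0.027 -0.013] open 85.1 t 0.3
```

```bash
python3 -m pendant '[{"dx":-0.04,"dy":-0.037,"dz":-0.002,"hand":1},{"dx":-0.04,"dy":-0.037},{"dx":-0.04,"dy":-0.037},{"dx":-0.04,"dy":-0.037},{"dx":-0.04,"dy":-0.037},{"dx":-0.04,"dy":-0.037},{"dx":-0.04,"dy":-0.037},{"dx":-0.04,"dy":-0.037},{"dx":-0.04,"dy":-0.037},{"dx":-0.04,"dy":-0.037},{"dx":-0.04,"dy":-0.037},{"dx":-0.04,"dy":-0.037},{"dx":-0.04,"dy":-0.037},{"dx":-0.04,"dy":-0.037},{"az":-7.1},{"az":-7.1},{"az":-7.2},{"dx":0}]'
python3 -c "
from h import *;from station import bot
plan(bot.sense(),(.5366,-.181,.143),92.8)"
```

```text
pos [0.1675 0.4975 0.2311] tool shift mm [-566.3 -525.2   88.3] ycur 71.39 az -21.41 tilt z [-2.e-04 -4.e-04 -1.e+00] j [ 1.176  0.052  1.401  0.     1.689 -0.07 ] F [-0.4  0.5  0.1] T [-0.058  0.027 -0.013] open 85.1 t 0.3invalid input
```

```bash
python3 -m pendant '[{"hand":1,"dx":-0.04,"dy":-0.037,"dz":-0.002,"ax":0,"ay":0,"az":0}]'; python3 -m pendant '[{"hand":1,"dx":-0.04,"dy":-0.037}]';python3 -m pendant '[{"dx":-0.04,"dy":-0.037,"hand":1}]'
```

```text
clock: 0.42
tcp_pos: [0.1929, 0.4502, 0.2322]
tcp_rot: [-0.502, -3.1, 0.002]
ft_force: [1.5, -0.4, 1.3]
opening: 0.0854invalid input
invalid input
```

```bash
python3 -m pendant '[{"hand":1,"dx":-0.04,"dy":-0.037,"dz":0,"ax":0,"ay":0,"az":0},{"hand":1,"dx":-0.04,"dy":-0.037,"dz":0,"ax":0,"ay":0,"az":0},{"hand":1,"dx":-0.04,"dy":-0.037,"dz":0,"ax":0,"ay":0,"az":0},{"hand":1,"dx":-0.04,"dy":-0.037,"dz":0,"ax":0,"ay":0,"az":0},{"hand":1,"dx":-0.04,"dy":-0.037,"dz":0,"ax":0,"ay":0,"az":0},{"hand":1,"dx":-0.04,"dy":-0.037,"dz":0,"ax":0,"ay":0,"az":0},{"hand":1,"dx":-0.04,"dy":-0.037,"dz":0,"ax":0,"ay":0,"az":0},{"hand":1,"dx":-0.04,"dy":-0.037,"dz":0,"ax":0,"ay":0,"az":0},{"hand":1,"dx":-0.04,"dy":-0.037,"dz":0,"ax":0,"ay":0,"az":0},{"hand":1,"dx":-0.04,"dy":-0.037,"dz":0,"ax":0,"ay":0,"az":0},{"hand":1,"dx":-0.04,"dy":-0.037,"dz":0,"ax":0,"ay":0,"az":0},{"hand":1,"dx":-0.04,"dy":-0.037,"dz":0,"ax":0,"ay":0,"az":0},{"hand":1,"dx":-0.04,"dy":-0.037,"dz":0,"ax":0,"ay":0,"az":0},{"hand":1,"dx":0,"dy":0,"dz":0,"ax":0,"ay":0,"az":-7.1},{"hand":1,"dx":0,"dy":0,"dz":0,"ax":0,"ay":0,"az":-7.1},{"hand":1,"dx":0,"dy":0,"dz":0,"ax":0,"ay":0,"az":-7.2},{"hand":1,"dx":0,"dy":0,"dz":0,"ax":0,"ay":0,"az":0}]'
python3 -c "
from h import *;from station import bot
plan(bot.sense(),(.5366,-.181,.143),92.8)"
```

```text
clock: 2.55
tcp_pos: [0.5329, -0.1721, 0.2331]
tcp_rot: [0.075, -3.14, -0.0]
ft_force: [-0.0, 0.1, -0.7]
opening: 0.0852
pos [ 0.5329 -0.1721  0.2331] tool shift mm [-3.3 -9.1 90.1] ycur 92.72 az -0.08 tilt z [-2.e-04  2.e-04 -1.e+00] j [-0.378  0.151  1.291  0.     1.7   -1.997] F [-0.   0.1 -0.7] T [-0.017 -0.005  0.002] open 85.2 t 2.55
```

```bash
python3 -m pendant '[{"hand":1,"dx":-0.0033,"dy":-0.0091,"dz":0,"ax":0,"ay":0,"az":0},{"hand":1,"dx":0,"dy":0,"dz":0.02,"ax":0,"ay":0,"az":0},{"hand":1,"dx":0,"dy":0,"dz":0.02,"ax":0,"ay":0,"az":0},{"hand":1,"dx":0,"dy":0,"dz":0.02,"ax":0,"ay":0,"az":0},{"hand":1,"dx":0,"dy":0,"dz":0.015,"ax":0,"ay":0,"az":0},{"hand":1,"dx":0,"dy":0,"dz":0.015,"ax":0,"ay":0,"az":0},{"hand":1,"dx":0,"dy":0,"dz":0,"ax":0,"ay":0,"az":0}]'
python3 - <<'E'
from h import *;from station import bot
plan(bot.sense(),(.5366,-.181,.143),92.8)
S=bot.camera("side")["image"];T=bot.camera("top")["image"]
crop(S,265,95,95,85,7,"pics/s1.png");crop(T,370,130,90,85,7,"pics/t1.png")
E
```

```text
clock: 3.42
tcp_pos: [0.5362, -0.1808, 0.142]
tcp_rot: [0.076, -3.139, -0.002]
ft_force: [-0.4, -0.5, 0.4]
opening: 0.0851
pos [ 0.5362 -0.1808  0.142 ] tool shift mm [-0.4 -0.2 -1. ] ycur 92.77 az -0.03 tilt z [-0.0021  0.001  -1.    ] j [-0.391  0.213  1.404  0.     1.527 -2.01 ] F [-0.4 -0.5  0.4] T [ 0.016 -0.02  -0.007] open 85.1 t 3.42
```

View pics/s1.png

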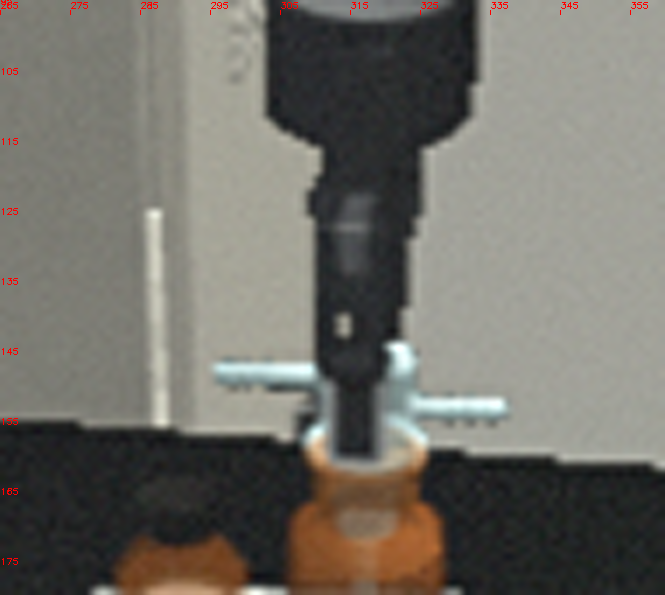

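View pics/t1.png

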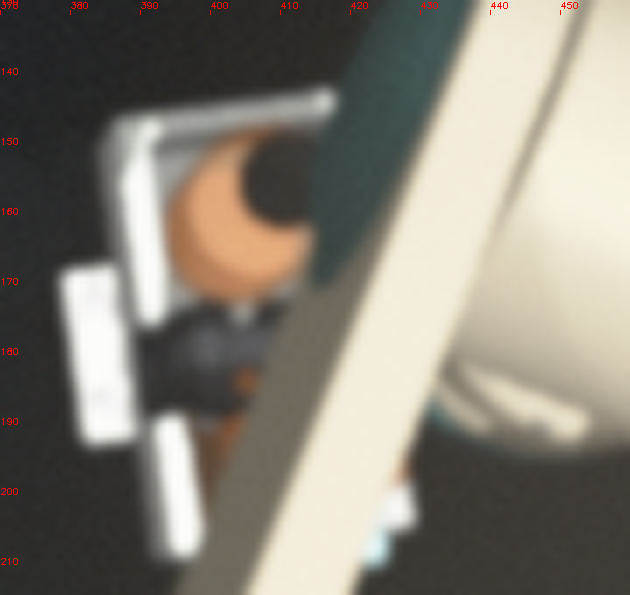

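The side view shows the near finger straddling the grip at column 316, with its tip (row 160) just above the collar. The top view is hidden by the arm. I'll close now.

```bash
python3 -m pendant '[{"hand":1,"dx":-0.0004,"dy":0,"dz":-0.001,"ax":0,"ay":0,"az":0},{"hand":0.5,"dx":0,"dy":0,"dz":0,"ax":0,"ay":0,"az":0},{"hand":0.3,"dx":0,"dy":0,"dz":0,"ax":0,"ay":0,"az":0},{"hand":0.3,"dx":0,"dy":0,"dz":0,"ax":0,"ay":0,"az":0},{"hand":0,"dx":0,"dy":0,"dz":0,"ax":0,"ay":0,"az":0},{"hand":0,"dx":0,"dy":0,"dz":0,"ax":0,"ay":0,"az":0},{"hand":0,"dx":0,"dy":0,"dz":0,"ax":0,"ay":0,"az":0},{"hand":0,"dx":0,"dy":0,"dz":0,"ax":0,"ay":0,"az":0}]' 80
python3 - <<'E'
from h import *;from station import bot
plan(bot.sense(),(.5366,-.181,.143),92.8)
print(proj(bot.camera("side"),(.5366,-.135,.15)))
E
```

```text
clock: 4.53
tcp_pos: [0.5372, -0.1809, 0.1445]
tcp_rot: [-0.077, 3.14, 0.0]
ft_force: [0.3, 1.1, 2.1]
opening: 0.0208
pos [ 0.5372 -0.1809  0.1445] tool shift mm [ 0.6 -0.1  1.5] ycur 92.8 az -0.0 tilt z [ 5.e-04  1.e-04 -1.e+00] j [-0.39   0.212  1.4    0.     1.529 -2.01 ] F [0.3 1.1 2.1] T [ 0.241 -0.003 -0.003] open 20.8 t 4.53
[314.33113838 161.99569204]
```

```bash
python3 -m pendant '[{"hand":0,"dx":0,"dy":0,"dz":0,"ax":0,"ay":0,"az":4.6},{"hand":0,"dx":0,"dy":0,"dz":0,"ax":0,"ay":0,"az":4.6},{"hand":0,"dx":0,"dy":0,"dz":0,"ax":0,"ay":0,"az":4.6},{"hand":0,"dx":0,"dy":0,"dz":0,"ax":0,"ay":0,"az":4.6},{"hand":0,"dx":0,"dy":0,"dz":0,"ax":0,"ay":0,"az":4.6}]'
python3 -c "
from h import *;from station import bot
plan(bot.sense(),(.5369,-.181,.144),47)"
python3 -m pendant '[{"hand":0,"dx":0,"dy":0,"dz":0,"ax":0,"ay":0,"az":4.6},{"hand":0,"dx":0,"dy":0,"dz":0,"ax":0,"ay":0,"az":4.6},{"hand":0,"dx":0,"dy":0,"dz":0,"ax":0,"ay":0,"az":4.6},{"hand":0,"dx":0,"dy":0,"dz":0,"ax":0,"ay":0,"az":4.6},{"hand":0,"dx":0,"dy":0,"dz":0,"ax":0,"ay":0,"az":4.6},{"hand":0,"dx":0,"dy":0,"dz":0,"ax":0,"ay":0,"az":0}]'
python3 - <<'E'
from h import *;from station import bot
plan(bot.sense(),(.5369,-.181,.144),47)
S=bot.camera("side")["image"]
crop(S,265,95,95,85,7,"pics/s2.png")
E
```

```text
clock: 5.2
tcp_pos: [0.5373, -0.1816, 0.1445]
tcp_rot: [0.556, 3.091, -0.002]
ft_force: [0.8, -1.6, 1.4]
opening: 0.0211
pos [ 0.5373 -0.1816  0.1445] tool shift mm [0.6 0.5 0.5] ycur 69.62 az 22.62 tilt z [ 9.0e-04 -1.3e-03 -1.0e+00] j [-3.910e-01  2.120e-01  1.400e+00 -1.000e-03  1.528e+00 -1.606e+00] F [ 0.8 -1.6  1.4] T [-0.329 -0.083  0.051] open 21.1 t 5.2
clock: 5.95
tcp_pos: [0.5371, -0.1813, 0.1445]
tcp_rot: [1.156, 2.921, -0.001]
ft_force: [0.2, -0.4, 3.6]
opening: 0.0209
pos [ 0.5371 -0.1813  0.1445] tool shift mm [0.4 0.  0.5] ycur 46.82 az -0.18 tilt z [ 4.e-04 -6.e-04 -1.e+00] j [-0.39   0.212  1.4   -0.     1.529 -1.207] F [ 0.2 -0.4  3.6] T [-0.199  0.074 -0.036] open 20.9 t 5.95
```

View pics/s2.png

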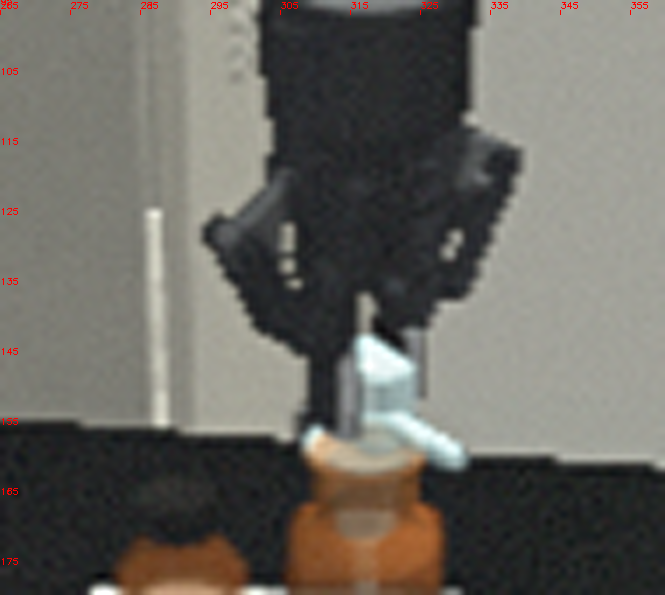

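The head turned with the gripper: the -x barb now points to (328,160) and the bottle hasn't moved. I'll start lifting slowly and watch the force.

```bash
python3 -m pendant '[{"hand":0,"dx":0,"dy":0,"dz":-0.003,"ax":0,"ay":0,"az":0},{"hand":0,"dx":0,"dy":0,"dz":-0.004,"ax":0,"ay":0,"az":0},{"hand":0,"dx":0,"dy":0,"dz":-0.006,"ax":0,"ay":0,"az":0}]'
python3 - <<'E'
from h import *;from station import bot
plan(bot.sense(),(.5369,-.181,.144),47)
S=bot.camera("side")["image"]
crop(S,265,95,95,110,6,"pics/s3.png")
E
```

```text
clock: 6.38
tcp_pos: [0.5368, -0.1808, 0.1572]
tcp_rot: [-1.156, -2.92, -0.0]
ft_force: [-0.3, -0.1, -1.2]
opening: 0.0211
pos [ 0.5368 -0.1808  0.1572] tool shift mm [-0.2 -0.1 13.2] ycur 46.81 az -0.19 tilt z [-1.e-03  6.e-04 -1.e+00] j [-0.39   0.203  1.384  0.     1.555 -1.207] F [-0.3 -0.1 -1.2] T [-0.045  0.022 -0.02 ] open 21.1 t 6.38
```

View pics/s3.png

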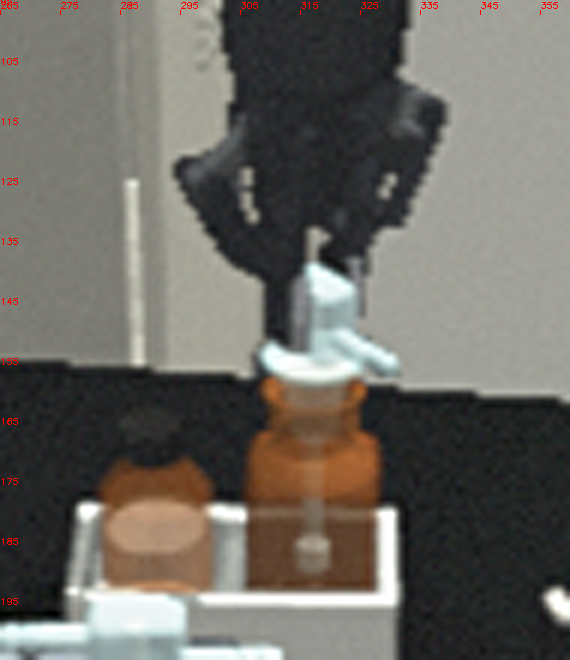

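The joint is free: the force reads 1.2 N, the collar has lifted off the rim (row 157 against 160) and the bottle stays in its well. I'll draw it up further.

```bash
python3 -m pendant '[{"hand":0,"dx":0,"dy":0,"dz":-0.01,"ax":0,"ay":0,"az":0},{"hand":0,"dx":0,"dy":0,"dz":-0.016,"ax":0,"ay":0,"az":0},{"hand":0,"dx":0,"dy":0,"dz":-0.016,"ax":0,"ay":0,"az":0},{"hand":0,"dx":0,"dy":0,"dz":-0.016,"ax":0,"ay":0,"az":0},{"hand":0,"dx":0,"dy":0,"dz":-0.016,"ax":0,"ay":0,"az":0},{"hand":0,"dx":0,"dy":0,"dz":-0.016,"ax":0,"ay":0,"az":0},{"hand":0,"dx":0,"dy":0,"dz":-0.016,"ax":0,"ay":0,"az":0},{"hand":0,"dx":0,"dy":0,"dz":-0.016,"ax":0,"ay":0,"az":0},{"hand":0,"dx":0,"dy":0,"dz":-0.016,"ax":0,"ay":0,"az":0},{"hand":0,"dx":0,"dy":0,"dz":-0.016,"ax":0,"ay":0,"az":0},{"hand":0,"dx":0,"dy":0,"dz":-0.008,"ax":0,"ay":0,"az":0},{"hand":0,"dx":0,"dy":0,"dz":0,"ax":0,"ay":0,"az":0}]'
python3 - <<'E'
from h import *;from station import bot
plan(bot.sense(),(.565,.1617,.320),90)
S=bot.camera("side")["image"]
crop(S,265,45,95,150,4,"pics/s4.png")
E
```

```text
clock: 7.92
tcp_pos: [0.5372, -0.181, 0.3198]
tcp_rot: [1.156, 2.92, 0.0]
ft_force: [0.3, 0.9, -1.1]
opening: 0.021
pos [ 0.5372 -0.181   0.3198] tool shift mm [ 2.144e+02  2.688e+02 -2.000e-01] ycur 46.79 az -43.21 tilt z [ 9.e-04 -3.e-04 -1.e+00] j [-0.39   0.171  1.098  0.     1.872 -1.207] F [ 0.3  0.9 -1.1] T [ 0.015  0.019 -0.002] open 21.0 t 7.92
```

View pics/s4.png

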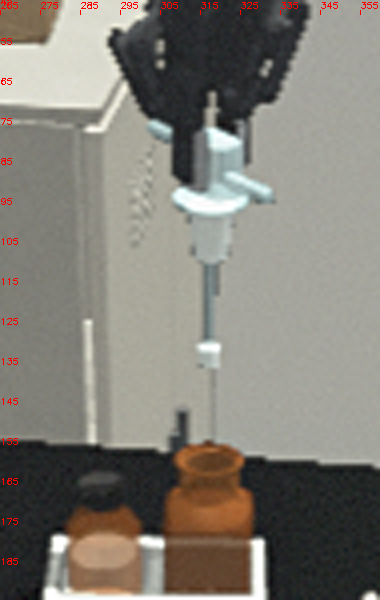

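The stem tip (316,133) is well above the rim (row 158), and the bottle is still seated. I'll carry the head over to the slot, above the spare.

```bash
python3 -m pendant '[{"hand":0,"dx":0.011,"dy":0.0134,"dz":0,"ax":0,"ay":0,"az":0},{"hand":0,"dx":0.0214,"dy":0.0269,"dz":0,"ax":0,"ay":0,"az":0},{"hand":0,"dx":0.0214,"dy":0.0269,"dz":0,"ax":0,"ay":0,"az":0},{"hand":0,"dx":0.0214,"dy":0.0269,"dz":0,"ax":0,"ay":0,"az":0},{"hand":0,"dx":0.0214,"dy":0.0269,"dz":0,"ax":0,"ay":0,"az":0},{"hand":0,"dx":0.0214,"dy":0.0269,"dz":0,"ax":0,"ay":0,"az":0},{"hand":0,"dx":0.0214,"dy":0.0269,"dz":0,"ax":0,"ay":0,"az":0},{"hand":0,"dx":0.0214,"dy":0.0269,"dz":0,"ax":0,"ay":0,"az":0},{"hand":0,"dx":0.0214,"dy":0.0269,"dz":0,"ax":0,"ay":0,"az":0},{"hand":0,"dx":0.0214,"dy":0.0269,"dz":0,"ax":0,"ay":0,"az":0},{"hand":0,"dx":0.0108,"dy":0.0134,"dz":0,"ax":0,"ay":0,"az":0},{"hand":0,"dx":0,"dy":0,"dz":0,"ax":0,"ay":0,"az":0},{"hand":0,"dx":0,"dy":0,"dz":0,"ax":0,"ay":0,"az":0}]'
python3 - <<'E'
from h import *;from station import bot
plan(bot.sense(),(.565,.1617,.320),47)
S=bot.camera("side");T=bot.camera("top")
cv2.imwrite("pics/s5full.png",S["image"]);cv2.imwrite("pics/t5full.png",T["image"])
crop(S["image"],220,130,120,140,4,"pics/s5.png")
crop(T["image"],230,110,110,95,6,"pics/t5.png")
E
```

```text
clock: 9.6
tcp_pos: [0.5649, 0.161, 0.3193]
tcp_rot: [1.158, 2.92, -0.0]
ft_force: [0.6, 0.4, -0.9]
opening: 0.021
pos [0.5649 0.161  0.3193] tool shift mm [ 0.4  0.6 -0.7] ycur 46.74 az -0.26 tilt z [-1.e-04 -3.e-04 -1.e+00] j [ 0.215  0.232  1.029 -0.     1.88  -0.601] F [ 0.6  0.4 -0.9] T [0.009 0.004 0.027] open 21.0 t 9.6
```

View pics/s5.png

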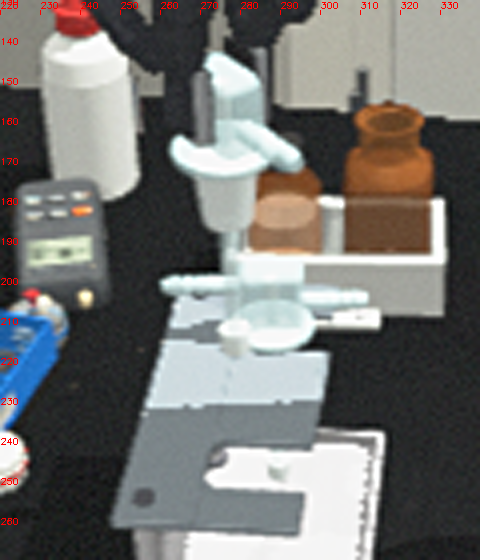

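View pics/t5.png

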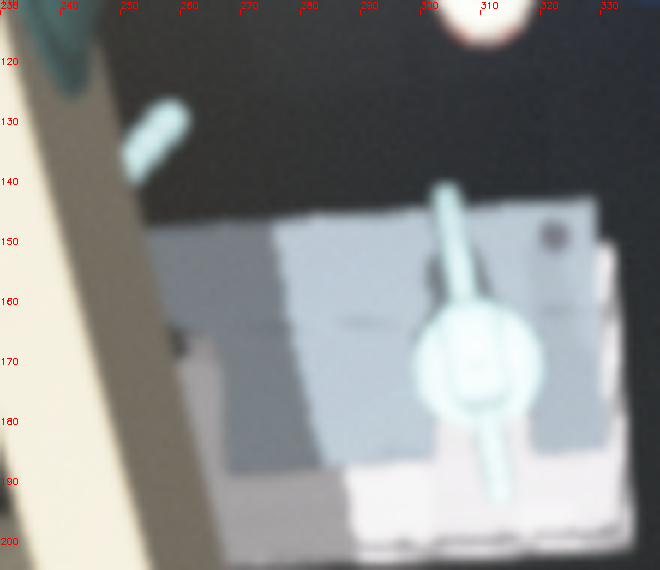

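```bash
python3 - <<'E'
from h import *;from station import bot
S=bot.camera("side");T=bot.camera("top")
for z in(.1998,.2078): print("pred axis",proj(S,(.565,.161,z)))
a=np.linspace(0,2*np.pi,180)
for z in (.3078,.3128):
    P=np.array([proj(S,(.565+.023*np.cos(t),.161+.023*np.sin(t),z)) for t in a]);print("collar cols",P.min(0),P.max(0))
P=np.array([proj(S,(.565+.015*np.cos(t),.161+.015*np.sin(t),.3078)) for t in a]);print("cone top cols",P.min(0),P.max(0))
P=np.array([proj(S,(.565+.011*np.cos(t),.161+.011*np.sin(t),.2738)) for t in a]);print("cone bot cols",P.min(0),P.max(0))
print("barb+ tip pred",proj(T,(.565+.058*np.cos(np.radians(-43.2)),.161+.058*np.sin(np.radians(-43.2)),.3388)))
crop(S["image"],255,150,50,75,8,"pics/s6.png")
E
```

```text
pred axis [278.1154299 216.9523552]
pred axis [277.91566085 213.59569206]
collar cols [261.90617406 161.2979209 ] [288.44237725 175.0707221 ]
collar cols [261.70495016 158.86233431] [288.34867373 172.56154327]
cone top cols [266.53982339 163.59200173] [283.84188988 172.57078029]
cone bot cols [269.99225628 180.94380752] [282.34106352 187.74710351]
barb+ tip pred [260.19205446 128.59646908]
```

View pics/s6.png

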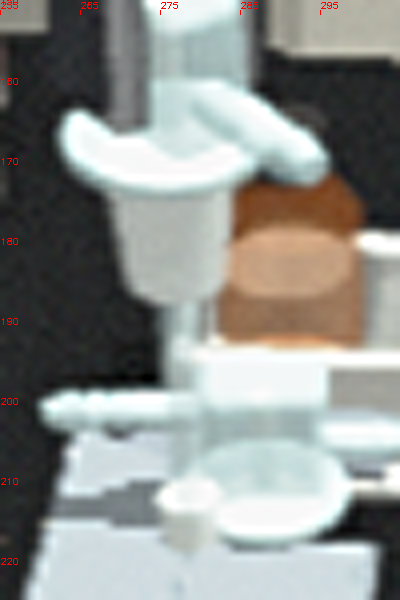

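The side view puts the sinter (278,217) and collar edge (262) within about 0.5 px of where the head should be. I'll lower it until the cone is just above the plate.

```bash
python3 -m pendant '[{"hand":0,"dx":0.0004,"dy":0.0006,"dz":0.01,"ax":0,"ay":0,"az":0},{"hand":0,"dx":0,"dy":0,"dz":0.015,"ax":0,"ay":0,"az":0},{"hand":0,"dx":0,"dy":0,"dz":0.015,"ax":0,"ay":0,"az":0},{"hand":0,"dx":0,"dy":0,"dz":0.015,"ax":0,"ay":0,"az":0},{"hand":0,"dx":0,"dy":0,"dz":0.015,"ax":0,"ay":0,"az":0},{"hand":0,"dx":0,"dy":0,"dz":0.015,"ax":0,"ay":0,"az":0},{"hand":0,"dx":0,"dy":0,"dz":0.015,"ax":0,"ay":0,"az":0},{"hand":0,"dx":0,"dy":0,"dz":0.015,"ax":0,"ay":0,"az":0},{"hand":0,"dx":0,"dy":0,"dz":0.015,"ax":0,"ay":0,"az":0},{"hand":0,"dx":0,"dy":0,"dz":0.01,"ax":0,"ay":0,"az":0},{"hand":0,"dx":0,"dy":0,"dz":0,"ax":0,"ay":0,"az":0},{"hand":0,"dx":0,"dy":0,"dz":0,"ax":0,"ay":0,"az":0}]'
python3 - <<'E'
from h import *;from station import bot
plan(bot.sense(),(.565,.1617,.1395),47)
S=bot.camera("side");T=bot.camera("top")
crop(S["image"],240,175,80,85,7,"pics/s7.png")
crop(T["image"],230,110,110,95,6,"pics/t7.png")
s=bot.sense()
z0=s["tcp_pos"][2]-.0115;x,y=s["tcp_pos"][:2]
a=np.linspace(0,2*np.pi,180)
for n,r,z in(("collar",.023,z0),("conebot",.011,z0-.034),("tip",.007,z0-.108)):
    P=np.array([proj(S,(x+r*np.cos(t),y+r*np.sin(t),z)) for t in a]);print(n,P.min(0),P.max(0))
E
```

```text
clock: 11.3
tcp_pos: [0.5654, 0.1626, 0.18]
tcp_rot: [1.156, 2.92, 0.001]
ft_force: [-0.2, -0.3, -0.8]
opening: 0.0211
pos [0.5654 0.1626 0.18  ] tool shift mm [-0.3 -1.  40.5] ycur 46.79 az -0.21 tilt z [ 1.2e-03  4.0e-04 -1.0e+00] j [ 0.217  0.249  1.285  0.     1.606 -0.599] F [-0.2 -0.3 -0.8] T [-0.025 -0.056 -0.013] open 21.1 t 11.3
collar [266.54161816 222.67841748] [290.43728205 237.99927928]
conebot [273.72696421 239.71646376] [284.87841949 247.15451374]
tip [277.54342345 267.70712842] [284.28623875 272.55873927]
```

View pics/s7.png

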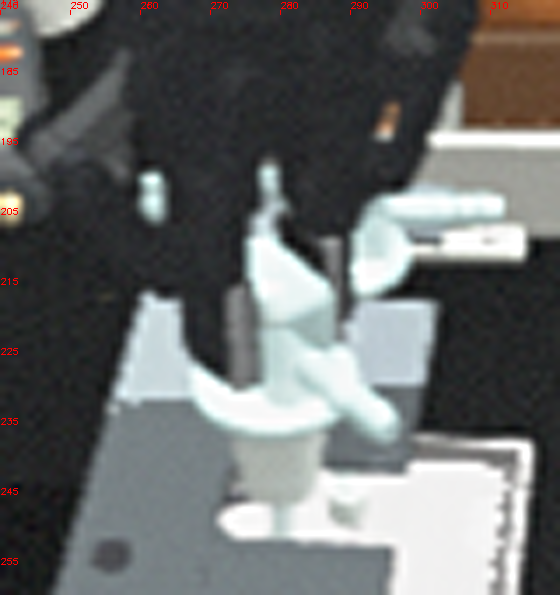

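View pics/t7.png

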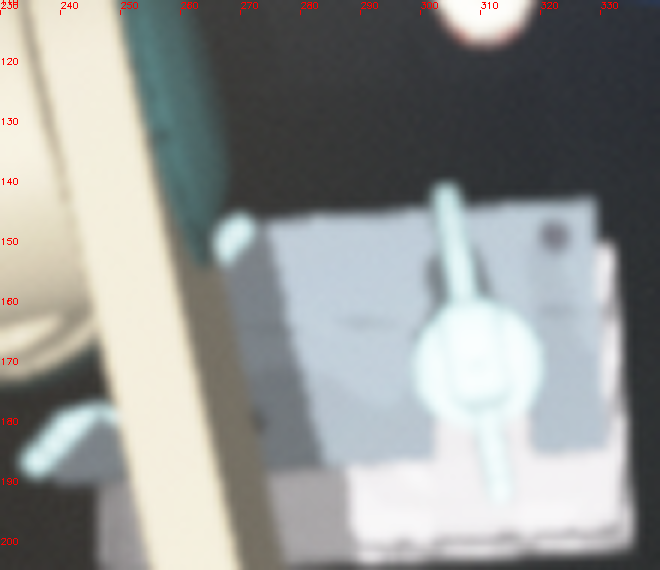

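```bash
python3 - <<'E'
from h import *;from station import bot
T=bot.camera("top");img=T["image"]
b,g,r=[img[:,:,i].astype(int) for i in range(3)]
m=(((b-r)>12)&((g-r)>8)&(b>150))
for n,(x0,y0,x1,y1) in dict(plus=(262,142,275,158),minus=(228,174,252,192)).items():
    ys,xs=np.nonzero(m[y0:y1,x0:x1]);print(n,xs.min()+x0,xs.max()+x0,ys.min()+y0,ys.max()+y0,len(xs))
s=bot.sense();x,y,z=s["tcp_pos"];z0=z-.0115;c,sn=np.cos(np.radians(-43.2)),np.sin(np.radians(-43.2))
print(z0,"pred + tip",proj(T,(x+.058*c,y+.058*sn,z0+.031)),"- tip",proj(T,(x-.052*c,y-.052*sn,z0+.019)))
# barb width extents +/-5mm
for k in(-.005,.005):
    print(proj(T,(x+.058*c-k*sn,y+.058*sn+k*c,z0+.031)),proj(T,(x-.052*c-k*sn,y-.052*sn+k*c,z0+.019)))
plan(s,(.565,.1617,.1395),47)
E
```

```text
plus 266 274 146 154 47
minus 234 248 177 188 89
0.16855646729235263 pred + tip [271.69404269 147.05578016] - tip [234.6278603  188.05908668]
[273.51542051 148.75480876] [236.41842256 189.75786711]
[269.87405014 145.35804378] [232.8386473  186.36158633]
pos [0.5653 0.1626 0.1801] tool shift mm [-0.3 -0.9 40.6] ycur 46.79 az -0.21 tilt z [ 1.3e-03  4.0e-04 -1.0e+00] j [ 0.217  0.249  1.285  0.     1.606 -0.599] F [-0.3 -0.2 -0.7] T [-0.01   0.072  0.001] open 20.9 t 11.45
```

The head is where predicted to within about 1 px in both views. I'll centre it and lower the cone into the slot.

```bash
python3 -m pendant '[{"hand":0,"dx":-0.0003,"dy":-0.0009,"dz":0,"ax":0,"ay":0,"az":0},{"hand":0,"dx":0,"dy":0,"dz":0.008,"ax":0,"ay":0,"az":0},{"hand":0,"dx":0,"dy":0,"dz":0.008,"ax":0,"ay":0,"az":0},{"hand":0,"dx":0,"dy":0,"dz":0.008,"ax":0,"ay":0,"az":0},{"hand":0,"dx":0,"dy":0,"dz":0.007,"ax":0,"ay":0,"az":0},{"hand":0,"dx":0,"dy":0,"dz":0.003,"ax":0,"ay":0,"az":0},{"hand":0,"dx":0,"dy":0,"dz":0,"ax":0,"ay":0,"az":0},{"hand":0,"dx":0,"dy":0,"dz":0,"ax":0,"ay":0,"az":0}]'
python3 -c "
from h import *;from station import bot
plan(bot.sense(),(.565,.1617,.1395),47)"
```

```text
clock: 12.45
tcp_pos: [0.5648, 0.1617, 0.1457]
tcp_rot: [1.157, 2.92, 0.001]
ft_force: [-0.3, 0.7, -0.5]
opening: 0.0211
pos [0.5648 0.1617 0.1457] tool shift mm [-0.1  0.1  6.2] ycur 46.79 az -0.21 tilt z [ 7.e-04  2.e-04 -1.e+00] j [ 0.216  0.267  1.333  0.     1.541 -0.601] F [-0.3  0.7 -0.5] T [-0.01   0.014  0.014] open 21.1 t 12.45
```

No contact so far, so I'll go slowly down to the plate.

```bash
python3 -m pendant '[{"hand":0,"dx":0,"dy":0,"dz":0.002,"ax":0,"ay":0,"az":0},{"hand":0,"dx":0,"dy":0,"dz":0.002,"ax":0,"ay":0,"az":0},{"hand":0,"dx":0,"dy":0,"dz":0.001,"ax":0,"ay":0,"az":0},{"hand":0,"dx":0,"dy":0,"dz":0,"ax":0,"ay":0,"az":0},{"hand":0,"dx":0,"dy":0,"dz":0,"ax":0,"ay":0,"az":0}]'
python3 -c "
from h import *;from station import bot
plan(bot.sense(),(.565,.1617,.1395),47)"
```

```text
clock: 13.08
tcp_pos: [0.5647, 0.1617, 0.1404]
tcp_rot: [1.157, 2.921, 0.0]
ft_force: [0.7, 0.0, -0.6]
opening: 0.0212
pos [0.5647 0.1617 0.1404] tool shift mm [-0.2  0.2  0.9] ycur 46.79 az -0.21 tilt z [ 2.e-04  1.e-04 -1.e+00] j [ 0.216  0.271  1.339  0.     1.531 -0.601] F [ 0.7  0.  -0.6] T [ 0.03   0.04  -0.013] open 21.2 t 13.07
```

```bash
python3 -m pendant '[{"hand":0,"dx":0,"dy":0,"dz":0.0005,"ax":0,"ay":0,"az":0},{"hand":0,"dx":0,"dy":0,"dz":0.0005,"ax":0,"ay":0,"az":0},{"hand":0,"dx":0,"dy":0,"dz":0,"ax":0,"ay":0,"az":0}]'
python3 -c "
from h import *;from station import bot
plan(bot.sense(),(.565,.1617,.1395),47)"
```

```text
clock: 13.45
tcp_pos: [0.5647, 0.1617, 0.1395]
tcp_rot: [1.157, 2.921, 0.0]
ft_force: [-0.7, 0.3, 0.3]
opening: 0.0212
pos [0.5647 0.1617 0.1395] tool shift mm [-0.2  0.2  0. ] ycur 46.79 az -0.21 tilt z [ 2.e-04  1.e-04 -1.e+00] j [ 0.216  0.272  1.34   0.     1.53  -0.601] F [-0.7  0.3  0.3] T [-0.055  0.103  0.055] open 21.2 t 13.45
```

```bash
python3 -m pendant '[{"hand":0,"dx":0,"dy":0,"dz":0.0005,"ax":0,"ay":0,"az":0},{"hand":0,"dx":0,"dy":0,"dz":0,"ax":0,"ay":0,"az":0}]'
python3 -c "
from h import *;from station import bot
plan(bot.sense(),(.565,.1617,.1395),47)"
```

```text
clock: 13.7
tcp_pos: [0.5647, 0.1617, 0.1395]
tcp_rot: [1.157, 2.92, 0.001]
ft_force: [-3.9, -1.5, 5.0]
opening: 0.0213
pos [0.5647 0.1617 0.1395] tool shift mm [-0.2  0.2 -0. ] ycur 46.79 az -0.21 tilt z [ 5.e-04  1.e-04 -1.e+00] j [ 0.216  0.272  1.34   0.     1.529 -0.601] F [-3.9 -1.5  5. ] T [-0.158  0.573  0.022] open 21.3 t 13.7
```

Contact came at the expected height, with +5 N. I'll ease off slightly and look before releasing.

```bash
python3 -m pendant '[{"hand":0,"dx":0,"dy":0,"dz":-0.0003,"ax":0,"ay":0,"az":0},{"hand":0,"dx":0,"dy":0,"dz":0,"ax":0,"ay":0,"az":0}]' 
python3 - <<'E'
from h import *;from station import bot
plan(bot.sense(),(.565,.1617,.1395),47)
S=bot.camera("side")
crop(S["image"],240,185,80,90,7,"pics/s8.png")
E
```

```text
clock: 13.95
tcp_pos: [0.5647, 0.1617, 0.1395]
tcp_rot: [1.157, 2.921, 0.0]
ft_force: [-3.0, -0.7, 4.9]
opening: 0.021
pos [0.5647 0.1617 0.1395] tool shift mm [-0.2  0.2 -0. ] ycur 46.79 az -0.21 tilt z [ 4.e-04  1.e-04 -1.e+00] j [ 0.216  0.272  1.34   0.     1.529 -0.601] F [-3.  -0.7  4.9] T [-0.147  0.553 -0.059] open 21.0 t 13.95
```

View pics/s8.png

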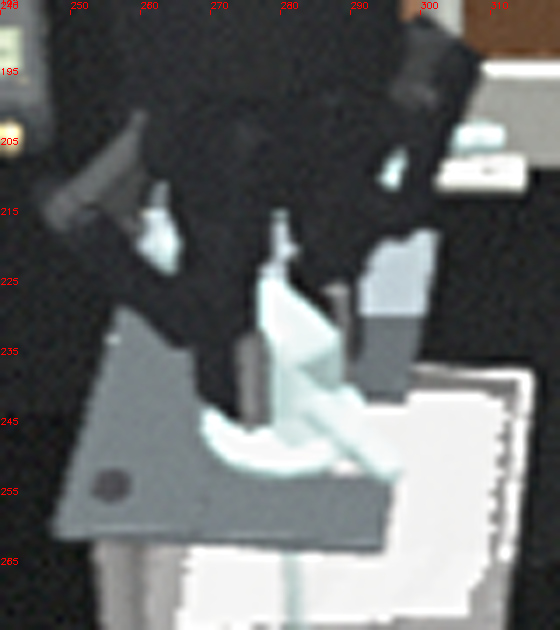

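The collar lies flat on the plate around the slot (268–290, 245–252), and the stem shows below it at (281,265). I'll open gradually.

```bash
python3 -m pendant '[{"hand":0.28,"dx":0,"dy":0,"dz":0,"ax":0,"ay":0,"az":0},{"hand":0.32,"dx":0,"dy":0,"dz":0,"ax":0,"ay":0,"az":0},{"hand":0.4,"dx":0,"dy":0,"dz":0,"ax":0,"ay":0,"az":0},{"hand":0.5,"dx":0,"dy":0,"dz":0,"ax":0,"ay":0,"az":0},{"hand":0.6,"dx":0,"dy":0,"dz":0,"ax":0,"ay":0,"az":0},{"hand":0.6,"dx":0,"dy":0,"dz":0,"ax":0,"ay":0,"az":0},{"hand":0.6,"dx":0,"dy":0,"dz":0,"ax":0,"ay":0,"az":0}]' 20
python3 - <<'E'
from h import *;from station import bot
plan(bot.sense(),(.565,.1617,.1395),47)
S=bot.camera("side")
crop(S["image"],240,185,80,90,7,"pics/s9.png")
E
```

```text
clock: 14.88
tcp_pos: [0.5647, 0.1617, 0.1391]
tcp_rot: [1.157, 2.921, 0.0]
ft_force: [-0.4, -0.5, 0.4]
opening: 0.0516
pos [0.5647 0.1617 0.1391] tool shift mm [-0.2  0.2 -0.4] ycur 46.79 az -0.21 tilt z [ 1.e-04  1.e-04 -1.e+00] j [ 0.216  0.272  1.34   0.     1.529 -0.601] F [-0.4 -0.5  0.4] T [-0.028  0.011 -0.023] open 51.6 t 14.88
```

View pics/s9.png

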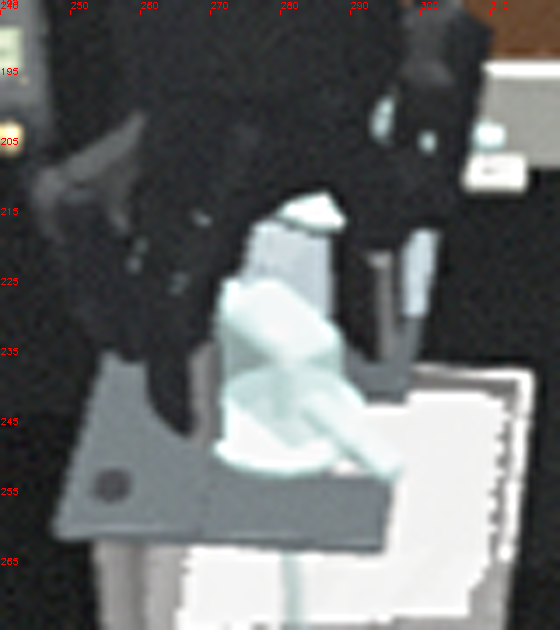

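The head has been released and sits upright, with the fingers clear of it. I'll retreat straight up, then move the arm aside to get a clear view.

```bash
python3 -m pendant '[{"hand":0.6,"dx":0,"dy":0,"dz":-0.01,"ax":0,"ay":0,"az":0},{"hand":0.6,"dx":0,"dy":0,"dz":-0.02,"ax":0,"ay":0,"az":0},{"hand":0.6,"dx":0,"dy":0,"dz":-0.03,"ax":0,"ay":0,"az":0},{"hand":0.6,"dx":0,"dy":0,"dz":-0.03,"ax":0,"ay":0,"az":0},{"hand":0.6,"dx":0,"dy":0,"dz":-0.03,"ax":0,"ay":0,"az":0},{"hand":0.6,"dx":0,"dy":0,"dz":-0.03,"ax":0,"ay":0,"az":0},{"hand":0.6,"dx":-0.03,"dy":-0.03,"dz":0,"ax":0,"ay":0,"az":0},{"hand":0.6,"dx":-0.03,"dy":-0.03,"dz":0,"ax":0,"ay":0,"az":0},{"hand":0.6,"dx":-0.03,"dy":-0.03,"dz":0,"ax":0,"ay":0,"az":0},{"hand":0.6,"dx":-0.03,"dy":-0.03,"dz":0,"ax":0,"ay":0,"az":0},{"hand":0.6,"dx":-0.02,"dy":-0.03,"dz":0,"ax":0,"ay":0,"az":0},{"hand":0.6,"dx":0,"dy":0,"dz":0,"ax":0,"ay":0,"az":0},{"hand":0.6,"dx":0,"dy":0,"dz":0,"ax":0,"ay":0,"az":0}]'
python3 - <<'E'
from h import *;from station import bot
plan(bot.sense(),(.565,.1617,.1395),47)
S=bot.camera("side");T=bot.camera("top")
cv2.imwrite("pics/s10f.png",S["image"])
crop(S["image"],240,130,110,145,4,"pics/s10.png")
crop(T["image"],230,130,210,140,3,"pics/t10.png")
E
```

```text
clock: 16.55
tcp_pos: [0.5641, -0.043, 0.2897]
tcp_rot: [1.156, 2.92, 0.001]
ft_force: [-0.1, -0.7, -0.4]
opening: 0.0511
pos [ 0.5641 -0.043   0.2897] tool shift mm [139.5 149.8 150.2] ycur 46.8 az -0.2 tilt z [ 8.e-04  3.e-04 -1.e+00] j [-0.142  0.162  1.167  0.     1.811 -0.958] F [-0.1 -0.7 -0.4] T [0.018 0.021 0.006] open 51.1 t 16.55
```

View pics/s10.png

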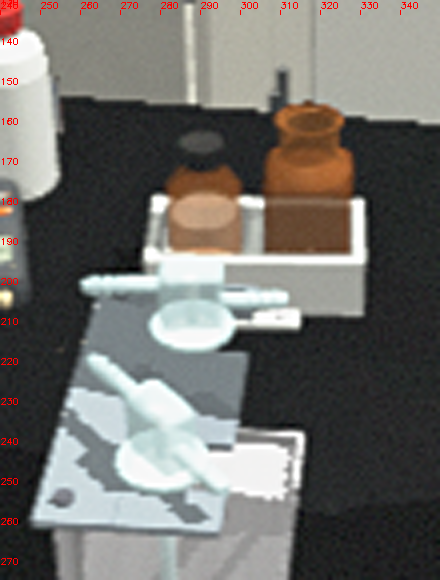

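View pics/t10.png

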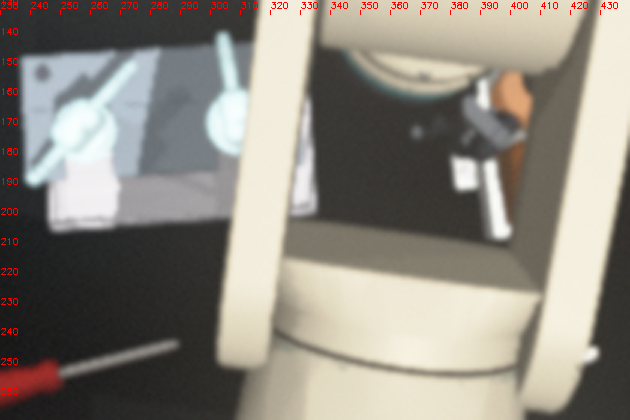

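```bash
python3 - <<'E'
from h import *;from station import bot
S=bot.camera("side");T=bot.camera("top")
print("pred collar top centre",proj(S,(.565,.1617,.133)),proj(T,(.565,.1617,.133)),"stem",proj(S,(.565,.1617,.05)))
print(bot.sense()["clock"],bot.hand_in())
E
```

```text
pred collar top centre [279.62361897 243.74046362] [257.98465653 173.47087439] stem [281.39696246 273.45765351]
the job is handed in; nothing more can be done
16.75 None
```

I twisted the seized head about 46° in the neck, then lifted it 175 mm straight up. I carried it over the spare, let it down into the empty rack slot from above, released it and backed off. I handed the job in at 16.75 s of the 48 s allowed.

**Joint free:** the pull read 1.2 N at first lift, which is just the head's weight. The bottle stayed in its well.

**Placing:** the collar touched the plate at the expected height with about 5 N. After release, the side view shows the head upright in the slot with its collar flat on the plate. In both views it is within about 1–2 pixels of the seat position, read by eye in the last pictures.

**Other things:** the bottle, brown bottle and spare head look unmoved in the side view. In the last top view the arm hid most of the holder and the stopwatch, so I did not re-check the stopwatch. The arm never went near it. The final force readings were at noise level, so the robot was touching nothing.

**Problems along the way:** the pendant refused a few early calls because every row needs all its fields. They moved nothing.

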